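# Serve the clementine with its peel dish, ear to the guest

### The job

Set the steel dish with the clementine into its empty twin (the guest's dish for the peel), centred and with the ears of the two dishes crossed at right angles. Then take the pair by one ear of the lower dish, lift it straight up and, while it is in the air, give it about a quarter turn so that the lower dish's free ear points at the middle of the blue plate and the ear you hold is on the side away from the plate, keeping the dishes level and the clementine lying in the middle all the way. Finish holding the pair like that in the air, still, about a hand's breadth above the table and short of the plate; do not touch the fruit, and leave everything else where it is.

Things in the scene. Friction and masses are not known exactly. Their poses are not given: they have to be found in the camera images.
- peel_dish_centre (a point): empty small stainless steel dish (110 g): bowl 138 mm across the rim, 36 mm high to the rim, foot 52 mm across; two alike upright ears on opposite sides, roughly left and right at the start. Point: on its axis at rim height, 36 mm above its underside; z up, x through both ears. Floor flat to 6 mm from the axis, rises at 12 degrees to 26 mm, then steeper
- peel_dish_ear (a point): one ear of the empty dish: a flat upright plate square to the dish's x, 4 mm thick (faces 72 and 76 mm from the axis), 36 mm wide, rounded top corners, standing from the rim to 38 mm above it. Point: mid-thickness, 24 mm above the rim, at +74 mm on x; the other ear is its mirror at -74 mm. All four ears are like this; pinch one from above, a finger on each face
- fruit_dish_centre (a point): the dish with the clementine, exactly like the other one, ears roughly toward and away from the robot at the start; point and axes alike. Set into the other it seats on its foot 9 mm higher and centres itself over the last mm; its rim passes between the other's ears with 3 mm spare each side, leaving 29 mm of those ears free above it. With the ears in line the dishes jam
- clementine: the clementine: an orange ball, 44 mm across, about 50 g, lying loose in the middle of its dish, its top 12 mm above the rim; the origin is its centre. It rolls when the dish is jerked or tilted
- guest_plate: the guest's blue plate with white rim near the far edge of the table, 220 mm across, 14 mm high; the origin is the centre of its underside. A bystander: it marks the guest's place
- green_cup: bystander: light green cup standing upside down, 87 x 118 x 64 mm with its handle; the origin is the middle of its footprint on the table. It and the fruit dish stand on either side of the empty dish, either way round
Not all that is in view belongs to the job. Of the things that look like the clementine, the middle-sized one is meant.

How it is judged:
By the outcome, as a careful person would: the job done as asked, in the order asked, and still so for the second after the job is handed in, while the arm keeps its last pose, push and grip.
It also fails if it takes over 64 s, if anything falls off the work surface, if the arm or the gripper's body presses on something with over 40 N, if the wrist force passes 120 N, or if a joint passes its speed limit or range.

### The arm

A 7-joint arm with a two-finger parallel gripper is mounted at the origin on a cart in front of the work surface, level with it; the furniture and walls round the work are solid. World frame = base frame: x ahead of the robot, y to its left, z up, the work surface at z = 0. Lengths are in m, angles in rad, forces in N, time in s.
With the tool pointing down it reaches from about 0.35 to 0.9 m from the base axis. Payload 19.9 kg.
Tool frame: the origin (TCP) lies between the finger pads; the fingertips stand 19 mm ahead of it and the grasp point (between the pads) is the TCP; z points along the fingers, y is the line along which they close (so a half turn about z gives the same grasp; the last joint's range is limited). The gripper opens to 94 mm and grips with 3 to 60 N. Pads are 16 mm wide; open, the fingers measure 119 mm over their backs; the gripper's body (75 mm by 177 mm) begins 78 mm behind the grasp point.
Start: joints at [-1.194, 0.417, -0.01, 1.614, 0.005, 1.111, -0.053], TCP at [0.254, 0.571, 0.224] pointing down, gripper open.
Joint ranges: [-2.81, 2.81], [-0.39, 2.02], [-1.27, 1.25], [0.06, 2.57], [-1.19, 4.33], [0.19, 2], [-2.82, 2.82]. Speed limits (rad/s): [1.89, 1.89, 2.39, 2.39, 3.01, 3.01, 3.01].

### API

Orientations are given as a 3x3 rotation matrix whose columns are the frame's x, y, z axes.
In Python, from rig import robot gives the robot as it stands. Calls block until the motion is done:
- robot.move_ptp(position, orientation): joint-space move of the TCP to a pose.
- robot.move_linear(position, velocity=0.15, frame=None, threshold=None): straight line of the TCP; frame=None keeps the orientation; velocity is the mean speed in m/s. With threshold (N) it stops when the force on the tool has changed by that much, and returns True; else False.
- robot.goto_joints(angles): joint-space move.
- robot.gripper_to(opening): finger opening in m; the grip force is fixed at half the most; returns when the fingers have stopped.
- robot.pause(seconds).
- robot.ik(position, orientation): joint angles nearest the present ones, or None.
- robot.get_state(): the state.
- robot.grab_frame(name): name is "scene" or "top"; returns the picture (384x512x3 uint8, red, green, blue); there is no depth.
- robot.camera_info(name): a dict with "fx", "fy", "cx", "cy" (pixels), "rvec" (rotation vector, rad) and "tvec" (3), from world to camera coordinates, as OpenCV has them. Camera axes: x right, y down, z forward; pixel columns grow to the right and rows downward; lengths in m; the calibration is good to about 2 mm. A picture is of the moment at which its call begins. camera_info takes no time and is no camera call.
A pose or a line that the arm cannot do raises robot.PlanningError and nothing moves.
- robot.sign_off(): hands the job in; it is judged then, once.
The state is a dict: "time": time; "qpos": joint angles; "joint_vel": joint speeds; "effort": joint torques, N m; "ee_pos": TCP position; "tool_rot": TCP orientation; "force": force on the tool from outside, world axes, zero at the start; "moment": the same for the moment, N m; "opening": finger opening in m; "grasp_force": force on a finger pad.
Only numpy, scipy, OpenCV 4.12 (cv2) and the standard library are available. Lean on these libraries where they do the work, as an engineer would, in place of code of your own. Each camera call takes 0.05 s, during which the arm holds its last target. There are 200 camera calls.

## Working session

There is one attempt and no reset: what is moved stays moved. The work goes in short steps, each a Python script; the robot and the scene stay as the last script left them, time stands still between calls to the robot, and variables do not carry over. Pictures are saved under pics/ and viewed, at most 10 in all, crops included, and the job is handed in when it is done.

```bash
ls; mkdir -p pics; cat > h.py <<'E'
import numpy as np, cv2
from rig import robot
def cam(n):
    c=robot.camera_info(n); R,_=cv2.Rodrigues(np.array(c["rvec"],float)); t=np.array(c["tvec"],float).ravel()
    return c,R,t
def ray(n,u,v):
    c,R,t=cam(n); d=R.T@np.array([(u-c["cx"])/c["fx"],(v-c["cy"])/c["fy"],1]); return -R.T@t,d
def onz(n,u,v,z):
    o,d=ray(n,u,v); return o+d*(z-o[2])/d[2]
def proj(n,p):
    c,R,t=cam(n); q=R@np.array(p)+t; return np.array([c["fx"]*q[0]/q[2]+c["cx"],c["fy"]*q[1]/q[2]+c["cy"]])
def tri(a,b):
    (o1,d1),(o2,d2)=a,b
    s=np.linalg.lstsq(np.c_[d1,-d2],o2-o1,rcond=None)[0]; p,q=o1+s[0]*d1,o2+s[1]*d2
    return (p+q)/2,np.linalg.norm(p-q)
E
python3 - <<'E'
from h import *
ims=[robot.grab_frame(n) for n in("scene","top")]
for n,i in zip(("scene","top"),ims):
    cv2.imwrite(f"pics/{n}0.png",i[:,:,::-1]); print(n,ray(n,256,192), robot.camera_info(n))
    cv2.imwrite(f"pics/{n}0x.png",cv2.resize(i[:,:,::-1],(768,576),interpolation=cv2.INTER_CUBIC))
print(robot.get_state())
E
```

```text
pics
scene (array([-0.02603219, -0.99221204,  0.66920129]), array([ 0.45389912,  0.75053251, -0.48048196])) {'fx': 473.8218733742984, 'fy': 473.8218733742984, 'cx': 255.871218000993, 'cy': 185.53276732401747, 'rvec': array([ 2.00280403, -0.54629855,  0.34175916]), 'tvec': array([-0.49277824,  0.18177388,  1.07569542])}
top (array([ 0.45911818, -0.03243397,  0.9160346 ]), array([ 0.14377189,  0.01047755, -0.98964925])) {'fx': 354.916256256927, 'fy': 354.916256256927, 'cx': 256.96293351788506, 'cy': 196.74067907413618, 'rvec': array([ 2.1722461 , -2.12902547,  0.13442408]), 'tvec': array([-0.03733147,  0.57419082,  0.84845278])}
{'time': 0.1, 'qpos': array([-1.19446529,  0.41793693, -0.01032518,  1.61406527,  0.00467307,
        1.11071192, -0.05297195]), 'joint_vel': array([-0.00084662, -0.00270486,  0.00029463,  0.00038444, -0.00081164,
        0.00050463, -0.00045331]), 'effort': array([ 1.33067864e-03, -8.52567315e+01,  6.39453046e-01, -4.26692498e+01,
       -4.89133399e-02,  1.63302681e-02,  6.99457951e-05]), 'ee_pos': array([0.25347827, 0.57096072, 0.22389406]), 'tool_rot': array([[-9.13989130e-01,  4.05738478e-01, -3.96942627e-04],
       [ 4.05738669e-01,  9.13988559e-01, -1.02303591e-03],
       [-5.22840139e-05, -1.09609868e-03, -9.99999398e-01]]), 'force': array([ 0.03381733,  0.77120089, -0.02005513]), 'moment': array([0.00640883, 0.00863098, 0.03979545]), 'grasp_force': 0.0, 'opening': 0.09401663243836512}
```

View pics/scene0x.png

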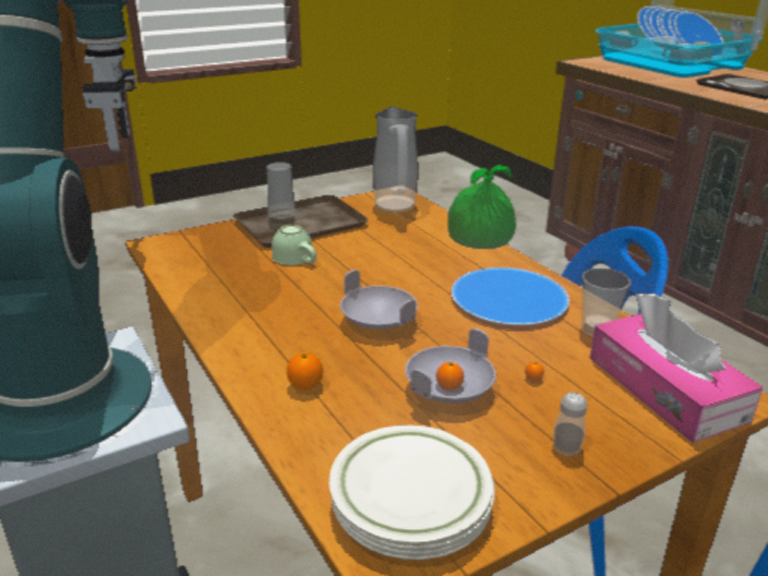

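View pics/top0x.png

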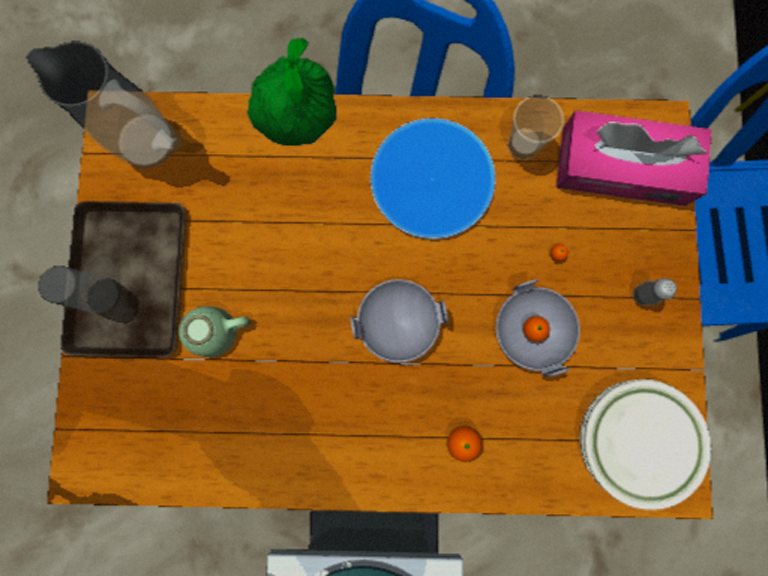

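The top view (768x576 scale) shows three orange balls: (465,443) large, (537,328) middle-sized and lying in the right-hand dish, and (560,252) small. The one in the dish fits. The empty dish is at about (400,320), the plate at (433,178) and the cup at (210,331).

```bash
python3 - <<'E'
from h import *
t=cv2.imread("pics/top0.png"); s=cv2.imread("pics/scene0.png")
a=cv2.resize(t[165:265,225:400],None,fx=4.4,fy=4.4,interpolation=cv2.INTER_CUBIC)[:,:770]
a=cv2.resize(t[175:260,225:400],(770,374),interpolation=cv2.INTER_CUBIC)
b=cv2.resize(s[175:275,215:375],(352,220),interpolation=cv2.INTER_CUBIC)
cv=np.zeros((600,770,3),np.uint8); cv[:374]=a; cv[376:596,:352]=b; cv2.imwrite("pics/crop1.png",cv)
for n,im in(("top",t),("scene",s)):
    h=cv2.cvtColor(im,cv2.COLOR_BGR2HSV)
    m=cv2.inRange(h,(3,190,120),(12,255,255))
    k,l,st,c=cv2.connectedComponentsWithStats(m)
    for i in range(1,k):
        if st[i,4]>40: print(n,"orange",st[i],c[i].round(1), onz(n,*c[i],.026).round(3))
    m=cv2.inRange(h,(100,10,40),(170,90,255)); 
    k,l,st,c=cv2.connectedComponentsWithStats(m)
    for i in range(1,k):
        if st[i,4]>250: print(n,"grey",st[i],c[i].round(1))
    m=cv2.inRange(h,(98,150,90),(115,255,255))
    k,l,st,c=cv2.connectedComponentsWithStats(m)
    for i in range(1,k):
        if st[i,4]>1000: print(n,"blue",st[i],c[i].round(1),onz(n,*c[i],.01).round(3))
E
```

```text
top orange [367 163  11  10  70] [372.3 167.9] [ 0.656 -0.319  0.026]
top orange [350 211  16  16 178] [357.3 218.7] [ 0.526 -0.278  0.026]
top orange [299 285  22  23 336] [309.2 295.6] [ 0.336 -0.158  0.026]
top grey [ 235  187   63   54 2408] [265.6 213.5]
top grey [ 331  188   55   62 2166] [358.4 219.1]
top grey [200 343  96  41 759] [251.6 370.2]
top blue [ 224    0  119   65 3604] [291.4  25.7] [ 1.055 -0.11   0.01 ]
top blue [ 248   79   82   79 5020] [288.1 118.3] [ 0.79  -0.104  0.01 ]
top blue [ 464  106   48  111 4249] [489.  162.7] [ 0.68  -0.627  0.01 ]
scene orange [292 247  16  12  58] [299.2 252.8] [ 0.519 -0.285  0.026]
scene grey [ 57  36  30  64 659] [70.9 61. ]
scene grey [228 192  48  26 923] [250.7 203.7]
scene grey [   0  218  125  120 3111] [ 69.  291.7]
scene grey [ 271  220   59   47 1355] [303.  245.2]
scene blue [ 376  151   69   46 1666] [416.1 171.8] [ 1.105 -0.1    0.01 ]
scene blue [ 303  180   74   35 2029] [339.8 196.9] [ 0.789 -0.106  0.01 ]
```

View pics/crop1.png

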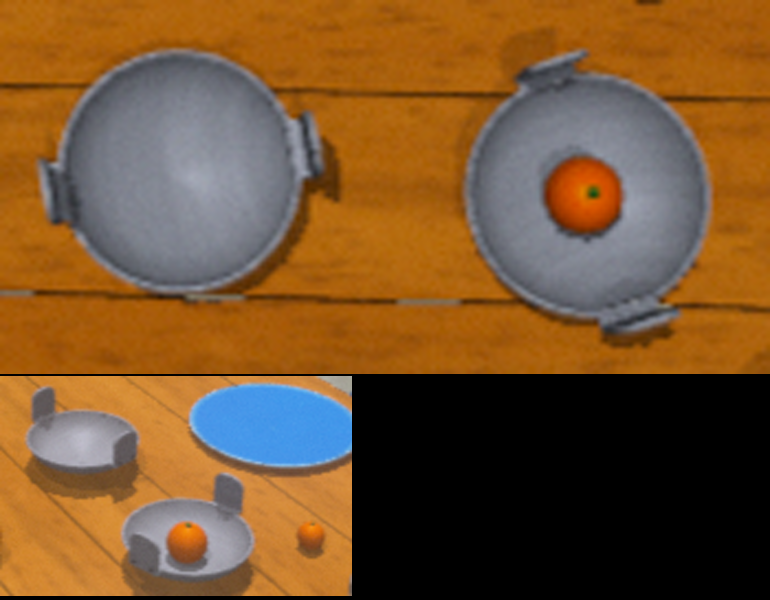

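The crop confirms the middle-sized ball lies in the right-hand dish, whose ears point up and down. Next I measure rims and ears.

```bash
cat >> h.py <<'E'
from scipy.optimize import least_squares
def rimfit(im,seed,z):
    """im BGR top picture; grey blob near seed; robust circle (r=.069) through outline points on plane z"""
    h=cv2.cvtColor(im,cv2.COLOR_BGR2HSV); m=cv2.inRange(h,(100,10,40),(170,95,255))
    m=cv2.morphologyEx(m,cv2.MORPH_CLOSE,np.ones((3,3)))
    cs=cv2.findContours(m,cv2.RETR_EXTERNAL,cv2.CHAIN_APPROX_NONE)[0]
    c=max((c for c in cs if cv2.pointPolygonTest(c,seed,True)>-15),key=cv2.contourArea)[:,0].astype(float)
    P=np.array([onz("top",u,v,z)[:2] for u,v in c])
    f=least_squares(lambda x:np.hypot(*(P-x[:2]).T)-x[2],[*P.mean(0),.069],loss="cauchy",f_scale=.001).x
    return f,c,P
E
python3 - <<'E'
from h import *
t=cv2.imread("pics/top0.png")
ears={"A":[[(40,162),(52,220)],[(308,113),(322,175)]],"B":[[(520,77),(586,55)],[(603,330),(678,312)]]}
for k,seed in(("A",(266,213)),("B",(358,219))):
    f,c,P=rimfit(t,seed,.036); print(k,"rim",f.round(4))
    E=np.array(ears[k])/4.4+[225,175]
    Q=np.array([[onz("top",*p,.074)[:2] for p in e] for e in E]); M=Q.mean(1)
    d=M[1]-M[0]; print("manual ear tops",Q.round(4).tolist(),"mid",M.mean(0).round(4),"dist",np.hypot(*d).round(4),"ang",np.degrees(np.arctan2(d[1],d[0])).round(1),
      [np.degrees(np.arctan2(*(q[1]-q[0])[::-1])).round(1) for q in Q], "widths",[np.hypot(*(q[1]-q[0])).round(3) for q in Q])
    r=np.hypot(*(P-f[:2]).T); e=P[r>f[2]+.003]-f[:2]; a=np.degrees(np.arctan2(e[:,1],e[:,0])); 
    s=np.sign(e@ (d/np.hypot(*d)))
    for g in(1,-1): 
        R=np.array([onz("top",*p,.074)[:2] for p in c[r>f[2]+.003][s==g]])-f[:2]; print(len(R),"ear dir",np.degrees(np.arctan2(*R.mean(0)[::-1])).round(1),"rmax",np.hypot(*R.T).max().round(4))
    # scene rim check: predicted centre px
    print("scene px",proj("scene",[*f[:2],.036]).round(1),[proj("scene",[*m,.074]).round(1).tolist() for m in M])
h=cv2.cvtColor(t,cv2.COLOR_BGR2HSV)
E
```

```text
A rim [ 0.5342 -0.0477  0.0664]
manual ear tops [[[0.5328, 0.0276], [0.5016, 0.0203]], [[0.5623, -0.1171], [0.5288, -0.1249]]] mid [ 0.5314 -0.0485] dist 0.1477 ang -78.9 [np.float64(-166.7), np.float64(-167.0)] widths [np.float64(0.032), np.float64(0.034)]
19 ear dir -80.0 rmax 0.0744
17 ear dir 102.9 rmax 0.0754
scene px [252.4 202.3] [[233.8, 180.5], [271.0, 200.8]]
B rim [ 0.5255 -0.2774  0.0664]
manual ear tops [[[0.5843, -0.2322], [0.5972, -0.2683]], [[0.449, -0.2748], [0.4594, -0.3149]]] mid [ 0.5225 -0.2726] dist 0.1437 ang -161.9 [np.float64(-70.4), np.float64(-75.6)] widths [np.float64(0.038), np.float64(0.041)]
26 ear dir -165.7 rmax 0.0754
18 ear dir 25.1 rmax 0.076
scene px [299.8 246.6] [[316.5, 219.6], [278.5, 245.8]]
```

```bash
cat >> h.py <<'E'
def rot(deg):
    c,s=np.cos(np.radians(deg)),np.sin(np.radians(deg)); return np.array([[-s,c,0],[c,s,0],[0,0,-1.]])
def u(deg): return np.array([np.cos(np.radians(deg)),np.sin(np.radians(deg)),0])
A=np.array([.533,-.048,0]); B=np.array([.525,-.277,0]); aA=101.5; aB=-162; PL=np.array([.79,-.105,0])
E
python3 - <<'E'
from h import *
for flip in(0,180):
    for n,c,a,z in(("B",B,aB,.06),("Bhi",B,aB,.15),("place",A,aA-270,.069),("earL",A,aA,.067),("end",A,167.7,.17),("earR",A,aA-180,.067)):
        for f2 in(-360,0,180):
            q=robot.ik(list(c+.074*u(a)+[0,0,z]),rot(a+flip))
        print(flip,n,None if q is None else np.round(q,2))
E
```

```text
0 B [-0.25  0.81  1.08  1.96 -0.9   0.95 -1.54]
0 Bhi [-0.28  0.6   1.08  1.91 -0.63  1.02 -1.74]
0 place [-0.78  0.64  1.08  2.15 -0.79  0.83 -2.14]
0 earL [-0.29  0.45  0.22  2.   -0.15  0.7   1.8 ]
0 end [ 0.92  0.37 -1.08  2.03  0.4   0.96  2.57]
0 earR [-0.37  0.61  0.69  1.91 -0.53  0.81 -0.76]
180 B [-0.09  0.64  0.81  1.96 -0.64  0.81  1.39]
180 Bhi [-0.06  0.45  0.75  1.9  -0.38  0.93  1.18]
180 place [-0.45  0.43  0.62  2.14 -0.4   0.68  0.64]
180 earL [-0.59  0.52  0.6   2.01 -0.43  0.74 -1.1 ]
180 end [-0.59  0.23  0.68  2.08 -0.18  0.89 -0.03]
180 earR [-0.17  0.54  0.43  1.91 -0.32  0.76  2.2 ]
```

```bash
python3 - <<'E'
from h import *
robot.gripper_to(.034)
p=B+.074*u(aB); O=rot(aB+180)
robot.move_ptp(list(p+[0,0,.15]),O)
print(robot.move_linear(list(p+[0,0,.060]),velocity=.08,threshold=6))
robot.gripper_to(0.0)
s=robot.get_state(); print(s["time"],s["opening"],s["grasp_force"],s["force"],s["ee_pos"])
robot.move_linear(list(p+[0,0,.155]),velocity=.05)
robot.pause(.2)
s=robot.get_state(); print(s["time"],s["opening"],s["grasp_force"],s["force"],s["moment"],s["ee_pos"])
a=robot.grab_frame("top")[:,:,::-1]; b=robot.grab_frame("scene")[:,:,::-1]
cv2.imwrite("pics/t1.png",a); cv2.imwrite("pics/s1.png",b)
cv2.imwrite("pics/v1.png",np.hstack([cv2.resize(a[140:290,220:420],(400,300)),cv2.resize(b[120:270,200:400],(400,300))]))
E
```

```text
False
6.1167 0.0035878186739124983 29.999715444864705 [-0.50753732  1.38532068  1.14325559] [ 0.4546687  -0.29983458  0.0600431 ]
8.3667 0.004089414706013246 29.999601828167215 [ 0.38683618 -1.12641021 -1.66559774] [-0.10981606  0.11665746 -0.04057903] [ 0.45458722 -0.29986995  0.15491462]
```

View pics/v1.png

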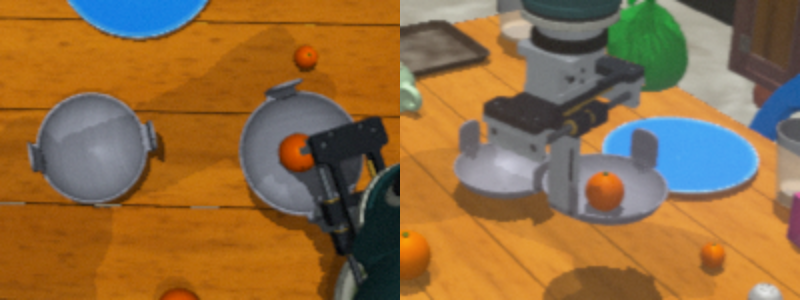

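The fruit dish is held level with the fruit in the middle, and the empty dish stands undisturbed at the left. I measure the held dish's rim.

```bash
cat >> h.py <<'E'
def rimnear(im,c0,z,excl=None,tol=.008):
    """sub-blob rim fit: grey mask outline points near a circle of 68 mm about c0 at height z, away from bearings excl (deg)"""
    h=cv2.cvtColor(im,cv2.COLOR_BGR2HSV); m=cv2.inRange(h,(100,10,40),(170,95,255))
    c=np.vstack(cv2.findContours(m,cv2.RETR_LIST,cv2.CHAIN_APPROX_NONE)[0])[:,0].astype(float)
    P=np.array([onz("top",a,b,z)[:2] for a,b in c])-c0[:2]
    r=np.hypot(*P.T); a=np.degrees(np.arctan2(P[:,1],P[:,0])); k=abs(r-.0675)<tol
    for e,w in excl or []: k&=abs((a-e+180)%360-180)>w
    P=P[k]; f=least_squares(lambda x:np.hypot(*(P-x[:2]).T)-x[2],[0,0,.068],loss="cauchy",f_scale=.001)
    return f.x,len(P),a[k]
E
python3 - <<'E'
from h import *
im=cv2.imread("pics/t1.png")
f,n,a=rimnear(im,B,.131,[(aB,75),(aB+180,25)]); print(f.round(4),n,np.histogram(a,12,(-180,180))[0])
im0=cv2.imread("pics/t1.png"); f,n,a=rimnear(im0,A,.036,[(aA,25),(aA+180,25)]); print("A",f.round(4),n)
# far ear top direction while held
h=cv2.cvtColor(im,cv2.COLOR_BGR2HSV)
m=cv2.inRange(h,(3,190,100),(14,255,255)); k,l,st,c=cv2.connectedComponentsWithStats(m)
for i in range(1,k):
    if st[i,4]>40: print(st[i],c[i],onz("top",*c[i],.121).round(4))
E
```

```text
[ 0.0001 -0.0008  0.0661] 81 [ 0  0  0 14 17 12  0  7 15 15  1  0]Traceback (most recent call last):
  File "<stdin>", line 4, in <module>
  File "h.py", line 34, in rimnear
    P=np.array([onz("top",a,b,z)[:2] for a,b in c])-c0[:2]
                ~~~^^^^^^^^^^^^^
  File "h.py", line 9, in onz
    o,d=ray(n,u,v); return o+d*(z-o[2])/d[2]
        ~~~^^^^^^^
  File "h.py", line 7, in ray
    c,R,t=cam(n); d=R.T@np.array([(u-c["cx"])/c["fx"],(v-c["cy"])/c["fy"],1]); return -R.T@t,d
          ~~~^^^
  File "h.py", line 4, in cam
    c=robot.camera_info(n); R,_=cv2.Rodrigues(np.array(c["rvec"],float)); t=np.array(c["tvec"],float).ravel()
ValueError: time passes only in moves, steps and waits
```

```bash
sed -i 's/^def cam(n):/import functools\n@functools.cache\ndef cam(n):/' h.py; python3 - <<'E'
from h import *
for n in("pics/top0.png","pics/t1.png"):
    im=cv2.imread(n); f,k,a=rimnear(im,A,.036,[(aA,28),(aA+180,28)]); print("A",f.round(4),k)
f,k,a=rimnear(cv2.imread("pics/top0.png"),B,.036,[(aB,28),(aB+180,28)]); print("B",f.round(4),k)
# ear tops of A by outline: points 70..82 mm at z=.074
im=cv2.imread("pics/t1.png");h=cv2.cvtColor(im,cv2.COLOR_BGR2HSV); m=cv2.inRange(h,(100,10,40),(170,95,255))
v,u_=np.nonzero(m); P=np.array([onz("top",a,b,.074)[:2] for a,b in zip(u_,v)])-A[:2]
d=u(aA)[:2]; s=P@d; w=P@u(aA+90)[:2]
for g in(1,-1):
    k=(s*g>.0695)&(s*g<.08)&(abs(w)<.03); print(g,k.sum(),"mean along",s[k].mean().round(4),"max",(s[k]*g).max().round(4),"across",w[k].mean().round(4),w[k].min().round(3),w[k].max().round(3))
E
```

```text
A [0.0011 0.0003 0.0663] 107
A [0.0008 0.0007 0.0663] 110
B [ 0.0002 -0.0006  0.0662] 110
1 24 mean along 0.072 max 0.0743 across 0.0021 -0.012 0.015
-1 23 mean along -0.0714 max 0.0734 across 0.0009 -0.015 0.017
```

```bash
cat >> h.py <<'E'
A=np.array([.534,-.0475,0]); aA=102.
E
python3 - <<'E'
from h import *
a=aA-270; p=A+.074*u(a)+[0,.0007,0]; O=rot(a+180)
robot.move_linear(list(p+[0,0,.155]),velocity=.07,frame=O)
robot.move_linear(list(p+[0,0,.125]),velocity=.04)
robot.pause(.2)
s=robot.get_state(); print(s["time"],s["force"],s["ee_pos"])
im=robot.grab_frame("top")[:,:,::-1]; b=robot.grab_frame("scene")[:,:,::-1]
cv2.imwrite("pics/t2.png",im); cv2.imwrite("pics/s2.png",b)
f,n,an=rimnear(im,A,.101,[(a,75),(a+180,25)]); print(f.round(4),n)
cv2.imwrite("pics/v2.png",np.hstack([cv2.resize(im[150:270,190:350],(400,300)),cv2.resize(b[130:250,180:340],(400,300))]))
E
```

```text
13.1167 [-0.37967083 -0.15773376 -1.62811282] [ 0.46175269 -0.06216649  0.12519337]
[-0.0021 -0.0012  0.068 ] 83
```

View pics/v2.png

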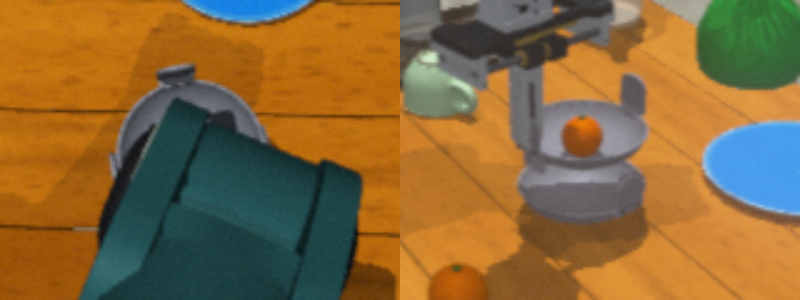

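The dish hangs level above the empty one with the fruit in the middle. The top view is mostly hidden by the arm, so I go on the measured geometry with a force guard.

```bash
python3 - <<'E'
from h import *
a=aA-270; p=A+.074*u(a)+[0,.0007,0]
print(robot.move_linear(list(p+[0,0,.077]),velocity=.04,threshold=4))
s=robot.get_state(); print(s["force"],s["ee_pos"])
if s["ee_pos"][2]<.079:
    print(robot.move_linear(list(p+[0,0,.0675]),velocity=.015,threshold=3))
robot.pause(.2)
s=robot.get_state(); print(s["time"],s["force"],s["moment"],s["ee_pos"])
b=robot.grab_frame("scene")[:,:,::-1]; cv2.imwrite("pics/s3.png",b)
cv2.imwrite("pics/v3.png",cv2.resize(b[140:240,190:330],(560,400),interpolation=cv2.INTER_CUBIC))
E
```

```text
False
[ 0.21341405  0.50593615 -1.76120681] [ 0.46176957 -0.06216622  0.07719677]
True
15.3083 [-1.31418512  0.73343232  5.1229416 ] [ 0.05814126 -0.18277739  0.006945  ] [ 0.46164539 -0.0620899   0.0687748 ]
```

View pics/v3.png

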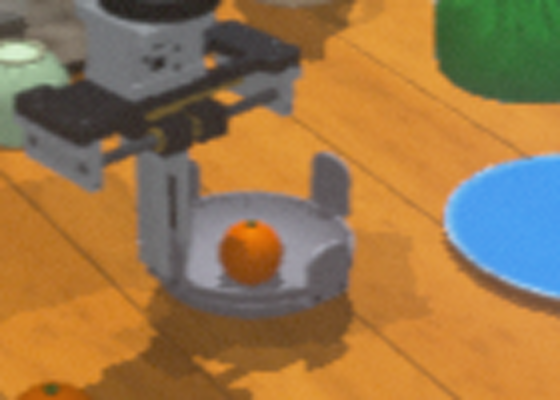

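It seated at the expected height (TCP z = 0.069), with the ears crossed and the fruit in the middle. Release, back off and check from above.

```bash
python3 - <<'E'
from h import *
a=aA-270; p=A+.074*u(a)+[0,.0007,0]
robot.gripper_to(.03)
robot.move_linear(list(p+[0,0,.165]),velocity=.1)
robot.move_ptp(list(A+.25*u(aA)+[0,0,.2]),rot(aA+180))
s=robot.get_state(); print(s["time"],s["qpos"].round(2))
im=robot.grab_frame("top")[:,:,::-1]; b=robot.grab_frame("scene")[:,:,::-1]
cv2.imwrite("pics/t4.png",im); cv2.imwrite("pics/s4.png",b)
f,n,an=rimnear(im,A,.045,[(aA+90*i,28) for i in range(4)]); print(f.round(4),n)
C=A[:2]+f[:2]
h=cv2.cvtColor(im,cv2.COLOR_BGR2HSV); m=cv2.inRange(h,(100,10,40),(170,95,255)); v,uu=np.nonzero(m)
for i in range(4):
    z=.074 if i%2==0 else .083; b_=aA+90*i
    P=np.array([onz("top",x,y,z)[:2] for x,y in zip(uu,v)])-C; s_=P@u(b_)[:2]; w=P@u(b_+90)[:2]
    k=(s_>.0695)&(s_<.082)&(abs(w)<.03); print(i,k.sum(),"max",s_[k].max().round(4),"across",((w[k].min()+w[k].max())/2).round(4),w[k].mean().round(4))
m=cv2.inRange(h,(3,190,100),(14,255,255)); k,l,st,c=cv2.connectedComponentsWithStats(m)
for i in range(1,k):
    if st[i,4]>40: print(st[i],onz("top",*c[i],.035).round(4))
m=cv2.inRange(h,(98,150,90),(115,255,255)); k,l,st,c=cv2.connectedComponentsWithStats(m)
print([onz("top",*c[i],.014).round(4) for i in range(1,k) if st[i,4]>4500])
cv2.imwrite("pics/v4.png",cv2.resize(im[160:270,190:340],(600,440),interpolation=cv2.INTER_CUBIC))
E
```

```text
18.85 [-1.26  0.41  1.03  1.92 -0.41  1.04 -1.42]
[-0.0002 -0.0001  0.0664] 57
0 26 max 0.0739 across 0.0018 0.002
1 34 max 0.075 across -0.0007 -0.0011
2 24 max 0.0741 across -0.0025 -0.0021
3 25 max 0.0754 across 0.0002 0.0004
[367 163  12  12 101] [ 0.6535 -0.316   0.035 ]
[257 205  17  17 201] [ 0.534  -0.0472  0.035 ]
[298 284  24  24 417] [ 0.3376 -0.1572  0.035 ]
[array([ 0.7882, -0.1035,  0.014 ])]
```

View pics/v4.png

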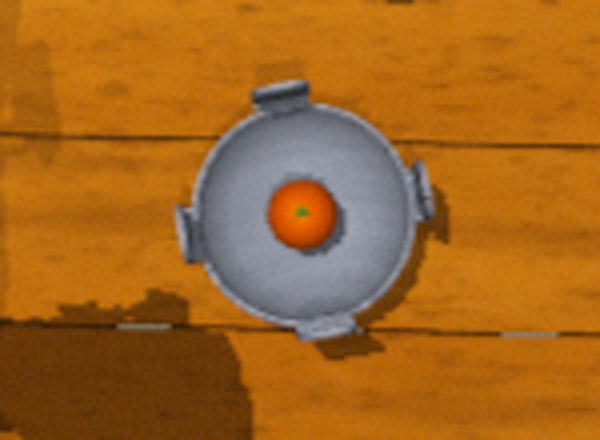

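The pair is concentric (rim centre within 0.3 mm), the ears are crossed to within about 0.3°, and the fruit is centred at (302,215). I take the left ear of the lower dish and lift.

```bash
python3 - <<'E'
from h import *
p=A+.074*u(aA); O=rot(aA+180)
robot.move_linear(list(p+[0,0,.14]),velocity=.15,frame=O)
print(robot.move_linear(list(p+[0,0,.067]),velocity=.06,threshold=5))
robot.gripper_to(0.0)
s=robot.get_state(); print(s["time"],s["opening"],s["grasp_force"],s["force"],s["ee_pos"])
robot.move_linear(list(p+[0,0,.087]),velocity=.02)
robot.pause(.2)
s=robot.get_state(); print(s["time"],s["opening"],s["force"],s["moment"],s["ee_pos"])
robot.move_linear(list(p+[0,0,.160]),velocity=.04)
robot.pause(.2)
s=robot.get_state(); print(s["time"],s["opening"],s["force"],s["moment"],s["ee_pos"],s["qpos"].round(2))
im=robot.grab_frame("top")[:,:,::-1]; b=robot.grab_frame("scene")[:,:,::-1]
cv2.imwrite("pics/t5.png",im); cv2.imwrite("pics/s5.png",b)
cv2.imwrite("pics/v5.png",np.hstack([cv2.resize(im[140:260,190:350],(400,300)),cv2.resize(b[110:230,180:340],(400,300))]))
E
```

```text
False
22.2333 0.003934885392437236 29.996763954986818 [-0.26448696 -0.2011675   2.22962504] [0.51856347 0.02490384 0.06705218]
23.5833 0.0038574435424192106 [-1.01518677  0.06995574 -2.58483509] [ 0.23085414  0.19917813 -0.02797522] [0.51854551 0.02482722 0.08690707]
25.7583 0.0038421575464969372 [-0.70701616 -0.12080144 -3.25121809] [0.17939844 0.1471226  0.02720466] [0.51858887 0.02485281 0.15994103] [-0.88  0.47  0.98  1.96 -0.47  0.96 -1.03]
```

View pics/v5.png

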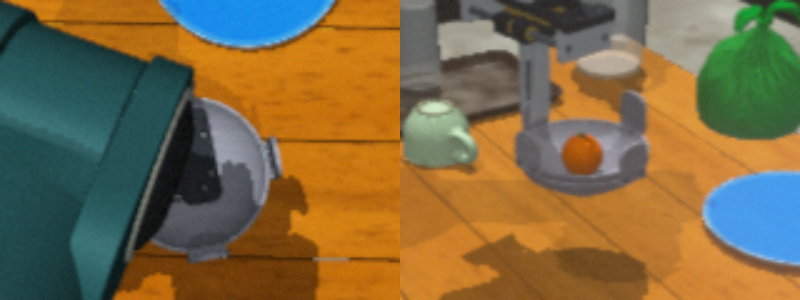

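The pair is up, level, with the fruit in the middle. Now the turn about its own axis.

```bash
python3 - <<'E'
from h import *
end=180+np.degrees(np.arctan2(-.104-A[1],.789-A[0])); print(end)
for a in np.linspace(aA,end,5)[1:]:
    robot.move_linear(list(A+.074*u(a)+[0,0,.160]),velocity=.016,frame=rot(a+180))
robot.pause(.7)
s=robot.get_state(); print(s["time"],s["opening"],s["force"],s["moment"],s["ee_pos"],s["qpos"].round(2),abs(s["joint_vel"]).max())
im=robot.grab_frame("top")[:,:,::-1]; b=robot.grab_frame("scene")[:,:,::-1]
cv2.imwrite("pics/t6.png",im); cv2.imwrite("pics/s6.png",b)
for n,p in(("top",A+u(end-180)*.076+[0,0,.167]),("scene",A+u(end-180)*.076+[0,0,.167])): print(n,"expected free ear top",proj(n,p).round(1))
cv2.imwrite("pics/v6.png",np.hstack([cv2.resize(im[70:260,180:380],(400,380)),cv2.resize(b[90:240,180:380],(400,300))[:,:] if 0 else cv2.resize(b[70:260,180:380],(400,380))]))
E
```

```text
167.5068831787859
32.425 0.0037726487349803817 [-0.58545057  0.43903052 -2.39817045] [-0.00842319  0.2870689   0.02889442] [ 0.46172741 -0.03152696  0.15999647] [-0.67  0.27  0.77  2.09 -0.24  0.87  0.03] 0.0027464358729406245
top expected free ear top [274.8 173.8]
scene expected free ear top [280.5 154.1]
```

View pics/v6.png

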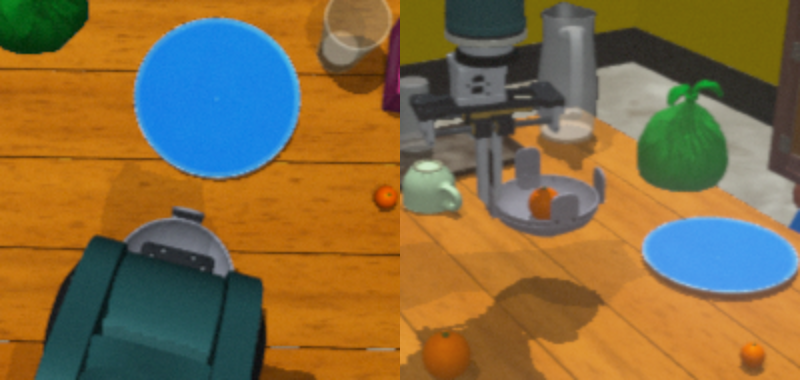

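The free ear is at top px (274,177), as predicted, and points at the plate. The pair is level, with the fruit in the middle.

```bash
python3 -c "
from rig import robot
print(robot.sign_off())"
```

```text
the job is handed in; nothing more can be done
None
```

The job is handed in at about 32 s: the fruit dish sits centred and crossed in its twin, and the pair is held level and still about 9 cm above the table, free ear pointing at the plate, after a 66° turn.

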